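# Seat a wood block in the glue-up jig and snap the toggle clamp shut

## Robot

A 6-joint arm with a two-finger parallel gripper is mounted at the origin on a cart in front of the work surface, level with it; the furniture and walls round the work are solid. World frame = base frame: x ahead of the robot, y to its left, z up, the work surface at z = 0. Lengths are in m, angles in rad, forces in N, time in s.
With the tool pointing down it reaches from about 0.35 to 0.925 m from the base axis. Payload 6.4 kg.
Tool frame: the origin (TCP) lies on the front face of the gripper's body, between the roots of the fingers; the fingertips stand 97 mm ahead of it and the grasp point (between the pads) lies 78 mm ahead of it (bot.grip_depth is the z of the grasp point in the tool frame, in m); z points along the fingers, y is the line along which they close (so a half turn about z gives the same grasp; the last joint's range is limited). The gripper opens to 94 mm and grips with 3 to 60 N. Pads are 16 mm wide; open, the fingers measure 119 mm over their backs; the gripper's body (75 mm by 177 mm) begins 78 mm behind the grasp point.
Start: joints at [-1.376, 0.245, 1.558, -0, 1.339, -0.174], TCP at [0.234, -0.606, 0.303] pointing down, gripper open.
Joint ranges: [-3.13, 3.13], [-1.02, 2.26], [0.13, 2.54], [-0.95, 4.09], [0.21, 2.88], [-2.74, 2.74]. Speed limits (rad/s): [2.57, 2.57, 3.14, 3.14, 3.14, 3.14].

## Interface

Orientations are given as a unit quaternion [w, x, y, z].
In Python, from plant import bot gives the robot as it stands.
- The arm moves only by the shell command python3 -m inch 'ROWS' [OPENING] [FORCE]. ROWS is JSON, a list that holds one entry, the list of rows, each a list of 6 numbers: the shift along the tool's x, y, z in cm, then the turn, a rotation vector about the tool's x, y, z in degrees. A call has 1 to 20 rows; each row is the pose to reach, as a shift and turn from the pose commanded when the call began, along the tool's axes at that moment; what a row does not reach only later rows make up. A row lasts 1/12 s, in which the tool goes at most 41.7 mm and 7.16 degrees, less where a joint would pass 70% of its speed; a pose out of reach is approached as far as the arm can. A call with a gripper value outside its range is refused whole. OPENING is the finger opening in cm, from 0 to 9.4, set as the call begins (- or left out, the last holds). The fingers move at their own pace and stop on an object; FORCE is the grip in N (left out, the last holds). Time passes only in rows, so rows that repeat a pose let the fingers close. It gives the time, the measured TCP pose, the force, the opening and the grip force at its end, in the units of the state.
- bot.read_state(): the state, without advancing time (a new reading comes with each control period).
- bot.get_image(name): name is "scene" or "side" or "wrist"; returns a dict with "frame" (480x640x3 uint8, red, green, blue), "K" (3x3 intrinsics, pixels), "pose" (4x4, takes a point from camera to world coordinates). Camera axes: x right, y up, looking along -z (the intrinsics and any distortion apply to the point x, -y, -z); pixel columns grow to the right and rows downward; lengths in m; the calibration is good to about 2 mm. A picture is of the moment at which its call begins. There is no depth.
- bot.hand_in(): hands the job in; it is judged then, once.
The state is a dict: "t": time; "joint_pos": joint angles; "joint_vel": joint speeds; "joint_torque": joint torques, N m; "tcp_pos": TCP position; "eef_rot": TCP orientation; "wrist_force": force on the tool from outside, world axes, zero at the start; "moment": the same for the moment, N m; "grip_width": finger opening in m; "grip_force": force on a finger pad.
Only numpy, scipy, OpenCV 4.12 (cv2) and the standard library are available. Lean on these libraries where they do the work, as an engineer would, in place of code of your own. Each camera call takes 0.05 s, during which the arm holds its last target. There are 200 camera calls.

## Task

Using only the outside of the fingers, push the wooden block along its channel in the jig until it is fully home against the end stop; do not pick it up. Then push the toggle clamp's lever over past its centre so that it snaps to its other side and the rubber foot holds the block down against the board. Leave the sanding block, the pencil and the spare piece of wood beside the work where they are.

Things in the scene. Friction and masses are not known exactly. Their poses are not given: they have to be found in the camera images.
- jig: Fixed plywood board, 280 (its x) x 200 (its y) x 18 mm thick, on the bench. Origin: centre of its underside; z up. A channel runs along its x at y = -45 mm between two rails 10 mm high (tops 28 mm above the bench), inner faces 47 mm apart; closed by a stop at +x, open at -x. The clamp's steel bracket spans x 32 to 92, y 1 to 73 mm, up to 91 mm above the bench.
- stop_face (a point): Centre of the face of the wooden end stop that the block must meet, at x = 120, y = -45, z = 37 mm in the jig's frame (same axes); the face looks to the jig's -x. The stop's top is 52 mm above the bench.
- workpiece: Loose sawn wood block, 130 mm long, 42 wide, 38 high, about 0.1 kg, lying lengthwise in the channel, 20 to 45 mm short of the stop at the start. Origin: centre of its underside; its own y axis is its length, z up. Home, its origin is at x = 55 mm in the jig's frame, 65 mm from the stop's face. It slides with about 1 N.
- clamp_lever (a joint): Lever angle, rad: 0 = open, leaning 0.7 rad from upright to the jig's +y (away from the channel); 0.7 = upright (centre); 1.4 = closed, leaning 0.7 rad to -y (toward the channel). A spring drives it from the centre to whichever side it is on: about 0.25 N m (4 N at the grip) to start it, falling to zero at the centre. It lowers the clamp's arm as it goes over.
- lever_tip (a point): End of the lever's grip, on its centre line, 90 mm from the pivot. The lever is a bar of radius 6 mm with a round black grip of radius 11 mm over its outer half. It swings in the jig's plane x = 62 mm; the tip is 132 mm above the bench at either end, 153 mm when upright.
- lever_pivot (a point): Pivot of the lever, at x = 62, y = 50, z = 63 mm in the jig's frame, axis along the jig's x.
- clamp_foot: Sprung rubber foot, 20 mm in diameter, under the end of the clamp's arm. Origin: where its spindle crosses the arm. Open: arm raised, in the plane x = 62 mm of the jig, up to 130 mm above the bench. Closed: the foot presses down on the block's top at x = 62, y = -45 mm of the jig with about 4 N.
- sanding_block: Bystander: loose sanding block, 63 x 106 x 27 mm, lying on the jig board left of the channel, nearer to the robot than the clamp. Origin: centre of its underside; its y axis is its length.
- pencil: Bystander: loose flat pencil, 15 x 166 x 7 mm, on the bench along the jig's -y side. Origin: centre of its underside; its y axis is its length.
- spare_offcut: Bystander: loose flat piece of wood, 60 x 110 x 19 mm, on the bench beyond the pencil on the jig's -y side. Origin: centre of its underside; its y axis is its length.
There are look-alikes about, which are no part of the job. Of the things shaped like the workpiece, the wood one is meant.

How it is judged:
By the outcome, as a careful person would: the job done as asked, in the order asked, and still so for the second after the job is handed in, with the robot touching nothing.
It also fails if it takes over 45 s, if anything falls off the work surface, if the arm or the gripper's body presses on something with over 40 N, if the wrist force passes 120 N, or if a joint passes its speed limit or range.

## Working session

There is one attempt and no reset: what is moved stays moved. The work goes in short steps, Python scripts to look and compute and a shell command to move; the robot and the scene stay as the last step left them, time stands still between calls to the robot, and variables do not carry over. Pictures are saved under pics/ and viewed, at most 10 in all, crops included, and the job is handed in when it is done.

```bash
mkdir -p pics; ls
python3 - <<'E'
from plant import bot
import cv2,numpy as np,pickle
d={}
for n in("scene","side"):
    r=bot.get_image(n);d[n]=r
    cv2.imwrite(f"pics/{n}0.png",r["frame"][:,:,::-1]);print(n,np.round(r["K"],1).tolist(),np.round(r["pose"],3).tolist(),[k for k in r])
pickle.dump(d,open("d0.pkl","wb"))
s=bot.read_state();print(s["t"],s["tcp_pos"],s["eef_rot"],s["grip_width"])
E
```

```text
pics
scene [[599.1, 0.0, 313.9], [0.0, 599.1, 234.6], [0.0, 0.0, 1.0]] [[-0.876, 0.381, -0.295, 0.158], [-0.481, -0.669, 0.566, 0.588], [0.018, 0.638, 0.77, 1.012], [0.0, 0.0, 0.0, 1.0]] ['frame', 'K', 'pose']
side [[501.1, 0.0, 318.6], [0.0, 501.1, 234.5], [0.0, 0.0, 1.0]] [[-0.907, 0.249, -0.338, 0.089], [-0.42, -0.492, 0.763, 0.838], [0.024, 0.834, 0.551, 0.781], [0.0, 0.0, 0.0, 1.0]] ['frame', 'K', 'pose']
0.1 [ 0.23426044 -0.60594812  0.3017216 ] [-8.16137136e-04  9.83046230e-01  1.83356058e-01 -1.65746036e-05] 0.0940291271826451
```

View pics/scene0.png

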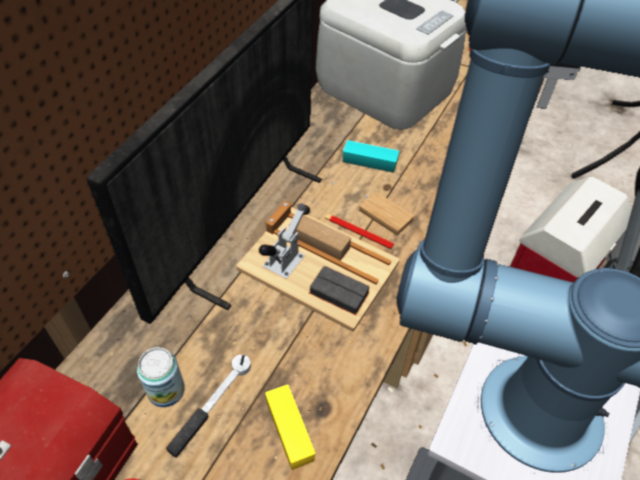

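View pics/side0.png

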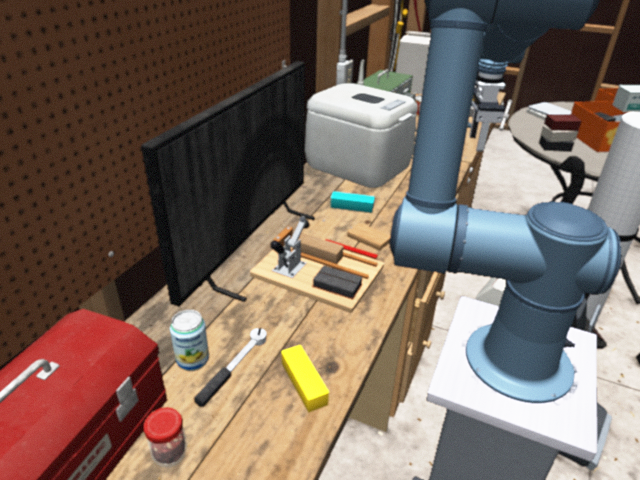

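The scene view shows the jig with corners near (238,267), (352,326), (399,258) and (290,205). The block is at (325,237), the stop at (280,217), the clamp at (287,250) with its lever grip at about (268,250), and the sanding block at (340,290). The offcut and pencil are off the -y side. I'll zoom in for corners.

Run:
```python
import cv2,pickle
d=pickle.load(open("d0.pkl","rb"))
f=d["scene"]["frame"][190:335,225:415,::-1]
cv2.imwrite("pics/crop1.png",cv2.resize(f,None,fx=4,fy=4,interpolation=cv2.INTER_CUBIC))
```

```text
(no output)
```

View pics/crop1.png

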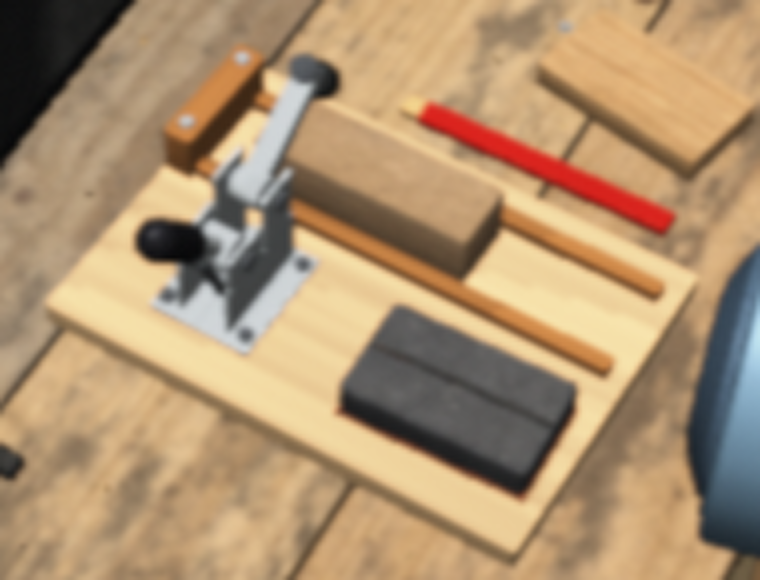

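```bash
cat > h.py <<'E'
import numpy as np
def ray(r,uv,z):
    K,P=np.array(r["K"]),np.array(r["pose"])
    d=P[:3,:3]@np.array([(uv[0]-K[0,2])/K[0,0],-(uv[1]-K[1,2])/K[1,1],-1]);o=P[:3,3]
    return o+d*(z-o[2])/d[2]
def proj(r,p):
    K,P=np.array(r["K"]),np.array(r["pose"]); c=P[:3,:3].T@(np.array(p)-P[:3,3])
    return np.array([K[0,2]-K[0,0]*c[0]/c[2],K[1,2]+K[1,1]*c[1]/c[2]])
E
python3 - <<'E'
from h import *
import pickle
from scipy.spatial.transform import Rotation as R
r=pickle.load(open("d0.pkl","rb"))["scene"]
w=lambda c,z:ray(r,(225+c[0]/4-.4,190+c[1]/4-.4),z)
C={"+x+y":((48,302),140,100),"-x+y":((513,543),-140,100),"-x-y":((694,279),-140,-100)}
A=np.array([w(v[0],.018)[:2] for v in C.values()]);B=np.array([v[1:] for v in C.values()])/1e3
print(A,[np.linalg.norm(A[0]-A[1]),np.linalg.norm(A[2]-A[1])])
a=A.mean(0);b=B.mean(0);H=(B-b).T@(A-a);th=np.arctan2(H[0,1]-H[1,0],H[0,0]+H[1,1])
M=np.array([[np.cos(th),-np.sin(th)],[np.sin(th),np.cos(th)]]);t=a-M@b
print("yaw",np.degrees(th),"org",t); np.savez("jig.npz",M=M,t=t)
J=lambda p:np.round((M.T@(p[:2]-t))*1e3,1)
for n,c,z in [("blk -x-y top",(501,198),.056),("blk -x+y top",(462,250),.056),("blk bot",(462,278),.018),("stop top in -y",(264,62),.052),("stop top +y",(190,140),.052),("rail end n",(610,362),.028),("rail end far",(662,287),.028),("sand top",(400,305),.045),("sand",(575,385),.045),("sand",(525,475),.045),("sand",(343,392),.045),("pencil",(425,108),.007),("pencil",(672,222),.007),("offcut",(692,160),.019),("offcut",(540,68),.019)]:
    p=w(c,z);print(n,J(p),np.round(p,3))
for n,q in [("tip",(62,50+90*np.sin(.7),63+90*np.cos(.7))),("home top",(55,-45,56)),("foot",(62,-45,110))]:
    p=np.r_[M@np.array(q[:2])/1e3+t,q[2]/1e3];print(n,p,(proj(r,p)-[225,190])*4)
E
```

```text
[[ 0.63884089  0.00689906]
 [ 0.36560747  0.01763878]
 [ 0.35394667 -0.17194505]] [np.float64(0.2734444027370189), np.float64(0.18994210622232113)]
yaw -3.0472093345438935 org [ 0.49762707 -0.08490268]
blk -x-y top [-39.9 -59.2] [ 0.455 -0.142  0.056]
blk -x+y top [-40.1 -18.9] [ 0.457 -0.102  0.056]
blk bot [-36.2 -29.6] [ 0.46  -0.113  0.018]
stop top in -y [117.1 -75.6] [ 0.61  -0.167  0.052]
stop top +y [119.3  -7.9] [ 0.616 -0.099  0.052]
rail end n [-129.2  -17. ] [ 0.368 -0.095  0.028]
rail end far [-129.6  -73.4] [ 0.364 -0.151  0.028]
sand top [-27.6  20.6] [ 0.471 -0.063  0.045]
sand [-125.4   16.1] [ 0.373 -0.062  0.045]
sand [-130.1   74.8] [ 0.372 -0.003  0.045]
sand [-31.6  80.9] [ 0.47  -0.002  0.045]
pencil [  45.3 -129.4] [ 0.536 -0.217  0.007]
pencil [-108.8 -131.1] [ 0.382 -0.21   0.007]
offcut [-101.4 -166.3] [ 0.388 -0.246  0.019]
offcut [   1.2 -180.7] [ 0.489 -0.265  0.019]
tip [0.56527946 0.01962839 0.1318358 ] [143.56904824 235.73729055]
home top [ 0.55015716 -0.13276279  0.056     ] [329.16243309 138.53252812]
foot [ 0.55714726 -0.1331349   0.11      ] [318.59632461  63.86928099]
```

```bash
python3 -m inch '[[[1,-1,0,0,0,1],[3,-3,0,0,0,3],[5.5,-6,0,0,0,5],[8,-9,0,0,0,7],[11,-12,0,0,0,9],[14,-15,0,0,0,12],[17,-18,0,0,0,14],[20,-21.5,0,0,0,16],[22.5,-24.5,0,0,0,18],[25,-27.5,0,0,0,20],[28,-30.5,0,0,0,22],[30.5,-33.5,0,0,0,24],[32.5,-35.5,0,0,0,24],[34,-37,0,0,0,24],[34.5,-37.7,0,0,0,24],[34.5,-37.7,0,0,0,24],[34.5,-37.7,0,0,0,24]]]' 0 10
python3 - <<'E'
from plant import bot
import cv2,numpy as np,pickle
r=bot.get_image("wrist");pickle.dump(r,open("w1.pkl","wb"))
cv2.imwrite("pics/w1.png",r["frame"][:,:,::-1]);print(np.round(r["K"],1).tolist(),np.round(r["pose"],3).tolist())
E
```

```text
t: 1.52
tcp_pos: [0.42, -0.1306, 0.3024]
eef_rot: [0.0, 1.0, -0.025, -0.0]
wrist_force: [-0.4, -1.1, -0.9]
grip_width: 0.0004
grip_force: 0.0
[[389.0, 0.0, 314.3], [0.0, 389.0, 239.2], [0.0, 0.0, 1.0]] [[-0.049, 0.971, 0.235, 0.489], [-0.999, -0.048, -0.011, -0.134], [0.0, -0.235, 0.972, 0.385], [0.0, 0.0, 0.0, 1.0]]
```

View pics/w1.png

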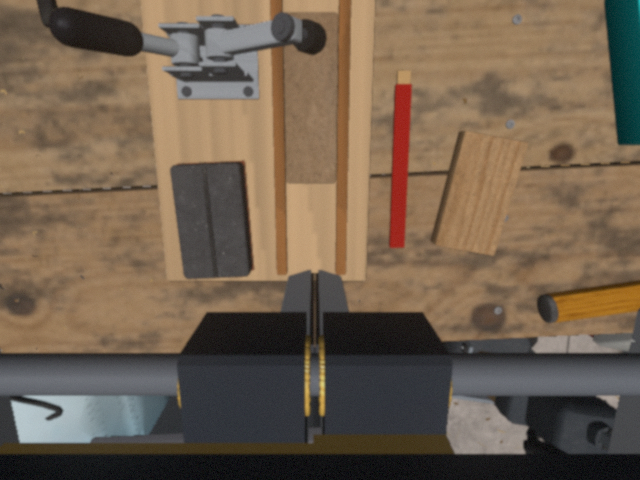

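Wrist view: the board's near edge runs (168,280)–(366,280). The rails end at (281,274) and (342,274), the block's near top edge is (286,184)–(337,183), and the sanding block spans (172..250,162..277). The lever grip end is near (65,25), and the fingers are at (315,275).

Run:
```python
from h import *
import pickle,cv2
r=pickle.load(open("w1.pkl","rb"));f=r["frame"]
hsv=cv2.cvtColor(f,cv2.COLOR_RGB2HSV)
def rect(m,z):
    c=max(cv2.findContours(m.astype('uint8'),0,2)[0],key=cv2.contourArea);b=cv2.boxPoints(cv2.minAreaRect(c))
    return np.array([ray(r,p,z)[:2] for p in b])
# board edges: bright rows/cols by gradient
g=cv2.GaussianBlur(hsv[:,:,2],(3,3),0).astype(float)
row=np.diff(g[220,130:400]);print("row220 grads",[(130+i,round(row[i])) for i in np.argsort(-abs(row))[:14]])
col=np.diff(g[150:300,262]);print("col262",[(150+i,round(col[i])) for i in np.argsort(-abs(col))[:6]])
col=np.diff(g[150:240,312]);print("col312",[(150+i,round(col[i])) for i in np.argsort(-abs(col))[:6]])
red=(hsv[:,:,1]>170)&((hsv[:,:,0]<6)|(hsv[:,:,0]>174))&(hsv[:,:,2]>80)
print("pencil",np.round(rect(red,.007),3).tolist())
for n,p,z in [("c-x+y",(168,280),.018),("c-x-y",(366,280),.018),("left up",(146,20),.018),("right up",(374,20),.018),("rail+y",(281.5,274),.028),("rail-y",(342,274),.028),("blk+y",(286,184),.056),("blk-y",(337,183),.056),("sandA",(172,166),.045),("sandB",(244,162),.027),("sandC",(250,275),.045),("sandD",(182,277),.045)]:
    print(n,np.round(ray(r,p,z),4))
d=np.load("jig.npz");
for q in [(62,108,132),(62,50,63),(-140,100,18),(120,-45,52)]:
    print(q,proj(r,np.r_[d["M"]@np.array(q[:2])/1e3+d["t"],q[2]/1e3]).round())
```

```text
row220 grads [(np.int64(248), 34), (np.int64(249), 32), (np.int64(176), -30), (np.int64(247), 27), (np.int64(175), -26), (np.int64(250), 25), (np.int64(286), 20), (np.int64(177), -19), (np.int64(287), 15), (np.int64(335), -14), (np.int64(334), -13), (np.int64(366), -13), (np.int64(174), -13), (np.int64(347), 12)]
col262 [(np.int64(280), -29), (np.int64(279), -23), (np.int64(281), -20), (np.int64(278), -10), (np.int64(289), 5), (np.int64(288), 5)]
col312 [(np.int64(183), 14), (np.int64(182), 11), (np.int64(184), 11), (np.int64(150), 3), (np.int64(185), 3), (np.int64(233), 3)]
pencil [[0.386, -0.203], [0.539, -0.21], [0.538, -0.224], [0.384, -0.219]]
c-x+y [0.3654 0.0185 0.018 ]
c-x-y [ 0.3556 -0.1787  0.018 ]
left up [0.5997 0.005  0.018 ]
right up [ 0.5901 -0.1898  0.018 ]
rail+y [ 0.3694 -0.096   0.028 ]
rail-y [ 0.3665 -0.1544  0.028 ]
blk+y [ 0.4581 -0.1083  0.056 ]
blk-y [ 0.4569 -0.1512  0.056 ]
sandA [ 0.4773 -0.0104  0.045 ]
sandB [ 0.4771 -0.0694  0.027 ]
sandC [ 0.3756 -0.0688  0.045 ]
sandD [ 0.3767 -0.006   0.045 ]
(62, 108, 132) [49. 25.]
(62, 50, 63) [185.  53.]
(-140, 100, 18) [164. 282.]
(120, -45, 52) [309. -27.]
```

```bash
python3 -m inch '[[[0,-0.1,1.5,0,0,0],[0,-0.25,4,0,0,0],[0,-0.25,7,0,0,0],[0,-0.25,10,0,0,0],[0,-0.25,13,0,0,0],[0,-0.25,15,0,0,0],[0,-0.25,16.4,0,0,0],[0,-0.25,17.1,0,0,0],[0,-0.25,17.3,0,0,0],[0,-0.25,17.3,0,0,0]]]'
python3 -m inch '[[[0.5,0,0,0,0,0],[1,0,0,0,0,0],[1.5,0,0,0,0,0],[2,0,0,0,0,0],[2.4,0,0,0,0,0],[2.8,0,0,0,0,0],[3.1,0,0,0,0,0],[3.4,0,0,0,0,0],[3.7,0,0,0,0,0],[4,0,0,0,0,0],[4.3,0,0,0,0,0],[4.6,0,0,0,0,0],[4.9,0,0,0,0,0],[5.2,0,0,0,0,0],[5.4,0,0,0,0,0],[5.5,0,0,0,0,0]]]'
```

```text
t: 2.4
tcp_pos: [0.4203, -0.1286, 0.1297]
eef_rot: [-0.0, 1.0, -0.026, -0.0]
wrist_force: [-0.6, 0.3, 0.2]
grip_width: 0.0006
grip_force: 0.0
t: 3.73
tcp_pos: [0.4756, -0.1306, 0.1297]
eef_rot: [0.0, 1.0, -0.025, 0.0]
wrist_force: [-0.3, -0.2, 0.6]
grip_width: 0.0004
grip_force: 0.7
```

```bash
python3 -m inch '[[[0.1,0,0,0,0,0],[0.2,0,0,0,0,0],[0.3,0,0,0,0,0],[0.4,0,0,0,0,0],[0.4,0,0,0,0,0]]]'
python3 -m inch '[[[0.1,0,0,0,0,0],[0.2,0,0,0,0,0],[0.2,0,0,0,0,0]]]'
python3 - <<'E'
from plant import bot
import cv2,numpy as np,pickle
r=bot.get_image("wrist");pickle.dump(r,open("w2.pkl","wb"));s=bot.get_image("scene")
pickle.dump(s,open("s2.pkl","wb"))
a=r["frame"][:,:,::-1]
b=cv2.resize(s["frame"][190:335,225:415,::-1],(640,488))[:480]
cv2.imwrite("pics/w2.png",cv2.resize(np.vstack([a[:300],b[:300]]),None,fx=1,fy=1))
E
```

```text
t: 4.15
tcp_pos: [0.4771, -0.1306, 0.1294]
eef_rot: [-0.0, 1.0, -0.024, -0.004]
wrist_force: [-12.9, -0.1, 11.3]
grip_width: 0.0006
grip_force: 6.6
t: 4.4
tcp_pos: [0.4776, -0.1306, 0.1293]
eef_rot: [-0.001, 1.0, -0.024, -0.007]
wrist_force: [-22.4, -1.5, 18.0]
grip_width: 0.001
grip_force: 10.9
```

View pics/w2.png

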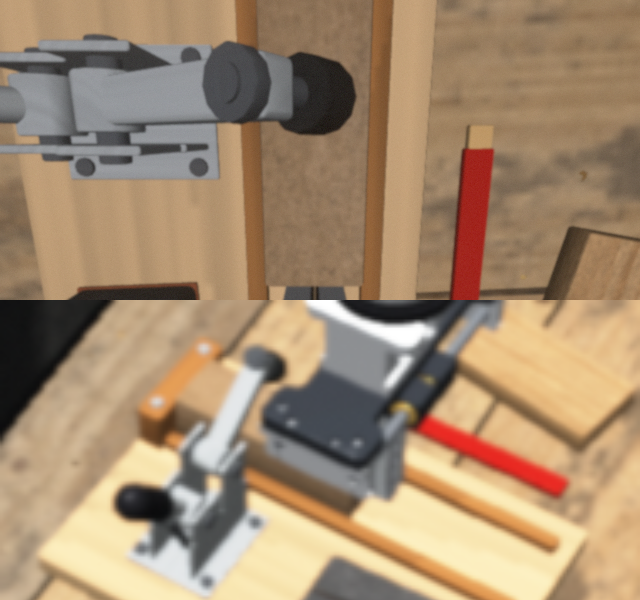

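```bash
python3 -m inch '[[[-0.4,0,0,0,0,0],[-1,0,0,0,0,0],[-2,0,0,0,0,0],[-3,0,0,0,0,0],[-3,0,-2,0,0,0],[-3,0,-5,0,0,0],[-3,0,-8.5,0,0,0],[-3,0,-12,0,0,0],[-3,0,-15.5,0,0,0],[-3,-1,-18,0,0,0],[-3,-3.5,-20,0,0,0],[-2.5,-7,-20,0,0,0],[-2,-10,-20,0,0,0],[-1.8,-12,-20,0,0,0],[-1.8,-13,-20,0,0,0],[-1.8,-13,-20,0,0,0],[-1.8,-13,-20,0,0,0]]]'
python3 - <<'E'
from plant import bot
from h import *
import cv2,pickle
r=bot.get_image("wrist");pickle.dump(r,open("w3.pkl","wb"))
cv2.imwrite("pics/w3.png",r["frame"][:,:,::-1])
s=pickle.load(open("d0.pkl","rb"))["scene"]
for p in [(150,320),(228,305),(188,280),(310,118),(318,180)]:print(p,ray(s,p,0).round(3))
E
```

```text
t: 5.92
tcp_pos: [0.4694, -0.0003, 0.3294]
eef_rot: [0.0, 1.0, -0.025, -0.0]
wrist_force: [-0.2, 0.2, -0.2]
grip_width: 0.0003
grip_force: 0.0
(150, 320) [0.72  0.191 0.   ]
(228, 305) [0.608 0.088 0.   ]
(188, 280) [0.713 0.078 0.   ]
(310, 118) [ 0.746 -0.5    0.   ]
(318, 180) [ 0.619 -0.31   0.   ]
```

View pics/w3.png

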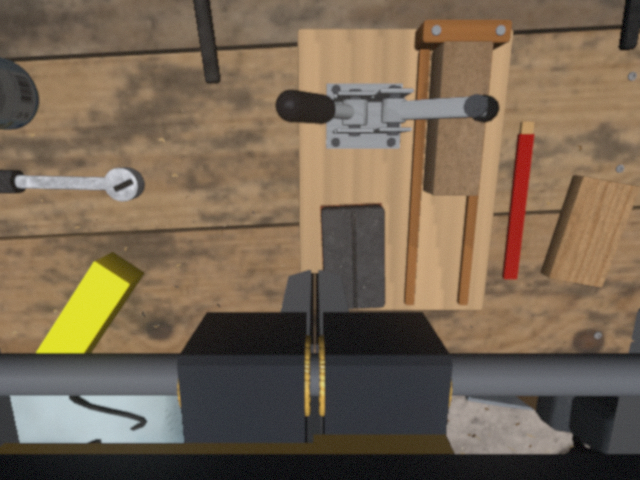

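Run:
```python
from h import *
import pickle
r=pickle.load(open("w3.pkl","rb"))
P={n:ray(r,p,z) for n,p,z in [("c+x+y",(299,30),.018),("c-x+y",(299,310),.018),("c-x-y",(484,309),.018),("blkA",(427,191),.056),("blkB",(478,194),.056),("stopA",(420,43),.052),("stopB",(508,43),.052),("grip",(290,105),.132)]}
for n,p in P.items():print(n,p.round(4))
print("block end to stop",(P["stopA"]+P["stopB"]-P["blkA"]-P["blkB"])/2)
th=np.radians(-3);M=np.array([[np.cos(th),-np.sin(th)],[np.sin(th),np.cos(th)]]);t=np.array([.5003,-.0874])
for n,p in P.items():print(n,(M.T@(p[:2]-t)*1e3).round(1))
```

```text
c+x+y [0.6421 0.0056 0.018 ]
c-x+y [0.3644 0.0218 0.018 ]
c-x-y [ 0.3556 -0.1798  0.018 ]
blkA [ 0.4924 -0.1044  0.056 ]
blkB [ 0.4874 -0.1512  0.056 ]
stopA [ 0.6181 -0.0973  0.052 ]
stopB [ 0.6144 -0.1719  0.052 ]
grip [0.5657 0.0119 0.132 ]
block end to stop [ 0.12634165 -0.00677011 -0.004     ]
c+x+y [136.7 100.3]
c-x+y [-141.4  102. ]
c-x-y [-139.6  -99.8]
blkA [ -7.  -17.4]
blkB [ -9.6 -64.4]
stopA [118.1  -3.7]
stopB [118.4 -78.5]
grip [ 60.1 102.6]
```

The block is home: the contact force rose sharply, and the view shows no gap at the stop. Next is the lever. I'll go to its +y side, descend, and push toward -y.

```bash
python3 -m inch '[[[1,-1,0,0,0,0],[3,-2.5,0,0,0,0],[5,-4,0,0,0,0],[7,-5.5,0,0,0,0],[8.7,-6.5,0,0,0,0],[9.7,-6.5,1,0,0,0],[9.7,-6.5,3,0,0,0],[9.7,-6.5,6,0,0,0],[9.7,-6.5,9,0,0,0],[9.7,-6.5,11,0,0,0],[9.7,-6.5,12.2,0,0,0],[9.7,-6.5,12.4,0,0,0],[9.7,-6.5,12.4,0,0,0]]]'
python3 -m inch '[[[0,0.5,0,0,0,0],[0,1,0,0,0,0],[0,1.5,0,0,0,0],[0,2,0,0,0,0],[0,2.5,0,0,0,0],[0,3,0,0,0,0],[0,3.4,0,0,0,0],[0,3.8,0,0,0,0],[0,4,0,0,0,0]]]'
python3 - <<'E'
from plant import bot
import cv2,pickle
s=bot.get_image("scene")
cv2.imwrite("pics/s4.png",cv2.resize(s["frame"][190:335,225:415,::-1],None,fx=3,fy=3))
E
```

```text
t: 7.05
tcp_pos: [0.57, 0.0591, 0.2055]
eef_rot: [0.0, 1.0, -0.026, -0.0]
wrist_force: [0.9, -0.5, -0.1]
grip_width: 0.0004
grip_force: 0.0
t: 7.8
tcp_pos: [0.5679, 0.02, 0.2058]
eef_rot: [-0.0, 1.0, -0.025, 0.0]
wrist_force: [0.3, 3.1, -2.2]
grip_width: 0.0007
grip_force: 1.4
```

View pics/s4.png

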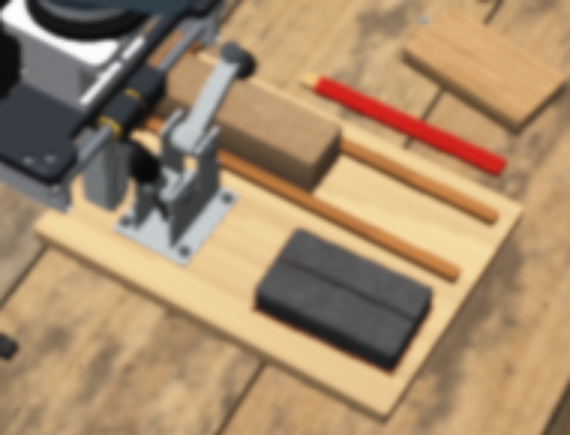

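The finger (105,170) is against the grip (145,165), and the lever is already rising with about 3 N on the wrist. I'll continue past centre.

```bash
python3 -m inch '[[[0,0.4,0,0,0,0],[0,0.8,0,0,0,0],[0,1.2,0,0,0,0],[0,1.6,0,0,0,0],[0,2,0,0,0,0],[0,2.4,0,0,0,0],[0,2.8,0,0,0,0],[0,3.1,0,0,0,0],[0,3.1,0,0,0,0]]]'
python3 -m inch '[[[0,0.3,0,0,0,0],[0,0.6,0,0,0,0],[0,0.9,0,0,0,0],[0,1.2,0,0,0,0],[0,1.5,0,0,0,0],[0,1.8,0,0,0,0],[0,2.1,0,0,0,0],[0,2.1,0,0,0,0]]]'
python3 - <<'E'
from plant import bot
import cv2
s=bot.get_image("scene")
cv2.imwrite("pics/s5.png",cv2.resize(s["frame"][190:335,225:415,::-1],None,fx=3,fy=3))
E
```

```text
t: 8.6
tcp_pos: [0.5661, -0.0118, 0.2053]
eef_rot: [0.0, 1.0, -0.025, -0.0]
wrist_force: [-0.2, 0.5, -0.2]
grip_width: 0.0005
grip_force: 0.0
t: 9.27
tcp_pos: [0.5653, -0.0325, 0.2057]
eef_rot: [0.0, 1.0, -0.025, 0.0]
wrist_force: [0.5, -0.3, -0.3]
grip_width: 0.0004
grip_force: 0.0
```

View pics/s5.png

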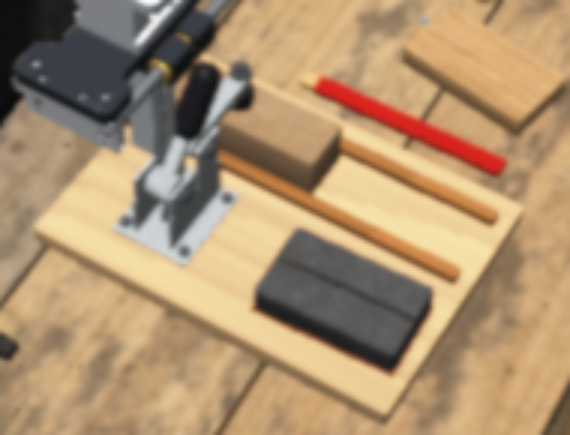

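The lever grip (205,95) is at or just past upright, the force is near zero, and the foot hasn't dropped fully. I'll push further.

```bash
python3 -m inch '[[[0,0.4,0,0,0,0],[0,0.8,0,0,0,0],[0,1.2,0,0,0,0],[0,1.6,0,0,0,0],[0,2,0,0,0,0],[0,2,0,0,0,0],[0,2,0,0,0,0],[0,2,0,0,0,0]]]'
python3 -m inch '[[[0,-0.5,0,0,0,0],[0,-1.5,0,0,0,0],[0,-3,0,0,0,0],[0,-5,0,0,0,0],[0,-7,0,0,0,0],[0,-7,-2,0,0,0],[-1,-7,-5,0,0,0],[-3,-7,-8,0,0,0],[-5,-7,-11,0,0,0],[-8,-7,-12,0,0,0],[-10,-7,-12.4,0,0,0],[-10,-7,-12.4,0,0,0],[-10,-7,-12.4,0,0,0]]]'
python3 - <<'E'
from plant import bot
import cv2,pickle,numpy as np
s=bot.get_image("scene");r=bot.get_image("wrist");pickle.dump(r,open("w6.pkl","wb"))
a=cv2.resize(s["frame"][190:335,225:415,::-1],(400,305));b=r["frame"][:305,240:,::-1]
cv2.imwrite("pics/s6.png",np.hstack([a,b]))
E
```

```text
t: 9.98
tcp_pos: [0.5643, -0.0519, 0.2056]
eef_rot: [-0.0, 1.0, -0.025, -0.0]
wrist_force: [0.4, 0.0, -0.5]
grip_width: 0.0002
grip_force: 0.0
t: 11.07
tcp_pos: [0.4677, 0.0238, 0.3302]
eef_rot: [0.0, 1.0, -0.025, 0.001]
wrist_force: [0.4, -0.7, 0.7]
grip_width: 0.0009
grip_force: 0.0
```

View pics/s6.png

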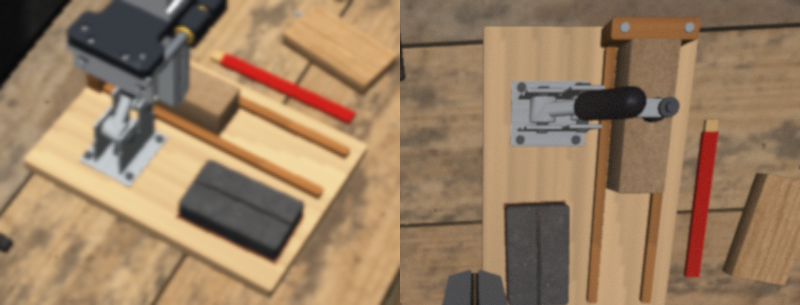

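Wrist view: the lever grip end is at (630,100) in the crop, leaning over toward the channel, and the arm end and foot at (665,105) are over the block. I'll check these against the closed geometry and confirm the block's end.

Run:
```python
from h import *
import pickle
r=pickle.load(open("w6.pkl","rb"))
th=np.radians(-3);M=np.array([[np.cos(th),-np.sin(th)],[np.sin(th),np.cos(th)]]);t=np.array([.5003,-.0874])
for n,p,z in [("grip end",(470,100),.132),("spindle top",(508,105),.09),("blkA",(450,188),.056),("blkB",(502,193),.056),("stopA",(443,41),.052),("stopB",(538,41),.052),("blk far A",(455,39),.056),("sand C",(409,203),.045)]:
    print(n,(M.T@(ray(r,p,z)[:2]-t)*1e3).round(1))
for q in [(62,-8,132),(62,50,153),(62,-45,75),(62,-45,110)]:print(q,proj(r,np.r_[M@np.array(q[:2])/1e3+t,q[2]/1e3]).round())
```

```text
grip end [61.4  3.4]
spindle top [ 62.3 -42.8]
blkA [ -6.5 -14.4]
blkB [-11.  -62.5]
stopA [117.5   0.7]
stopB [117.7 -80. ]
blk far A [118.1  -8. ]
sand C [-22.   19.5]
(62, -8, 132) [487.  99.]
(62, 50, 153) [409.  95.]
(62, -45, 75) [502. 107.]
(62, -45, 110) [524. 103.]
```

Run:
```python
import pickle,cv2
r=pickle.load(open("w6.pkl","rb"))
cv2.imwrite("pics/c7.png",cv2.resize(r["frame"][10:205,330:560,::-1],None,fx=3,fy=3,interpolation=cv2.INTER_CUBIC))
```

```text
(no output)
```

View pics/c7.png

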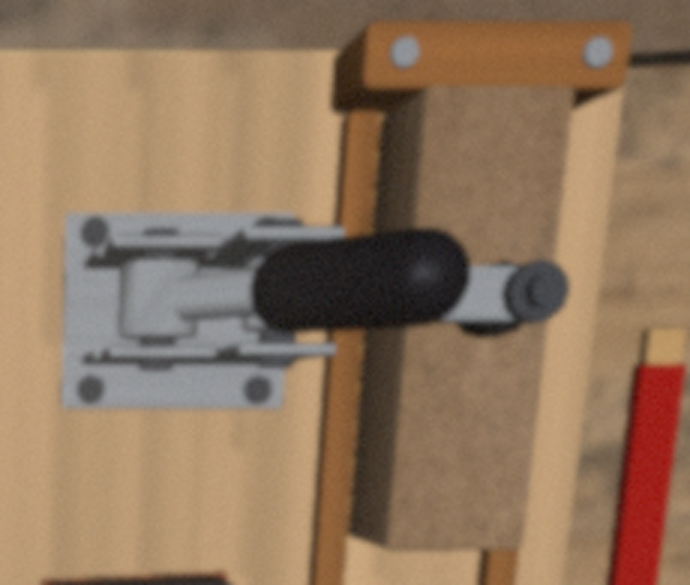

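The close crop shows the block's far edge (430–570,88) flush with the stop, the lever over toward the channel, and the foot down on the block at (500,320).

```bash
python3 -c "
from plant import bot
print(bot.hand_in())"
```

```text
the job is handed in; nothing more can be done
None
```

I pushed the wooden block home against the end stop, then pushed the toggle clamp over so its foot holds the block down. I didn't touch the sanding block, pencil or spare wood, and I handed the job in at about 11 s; the hand-in returned no verdict.

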